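Open the push slicer and lay a courgette in it

TASK

Get the hand push slicer loaded for the next batch: slide its locking bolt clear of the pusher, draw the pusher right back against its stop, then lay the trimmed courgette from the white board flat on the slicer's bed between pusher and blades, square across the push and between the two guide rods. Set the courgette down, do not drop it, and leave the lock free, the pusher back and everything else where it is.

Things in the scene. Friction and masses are not known exactly. Their poses are not given: they have to be found in the camera images.
- slicer: hand push slicer, aluminium and steel, fixed to the table, 375 x 190 x 160 mm, lock bracket on its left side. Origin on the table under its middle; x along the push to the blades, y to the lock side, z up; its points share these axes. Two 10 mm guide rods lie at y = -72 and 72, z = 78 mm. Blade frame over x = 104 to 126 mm, top at z = 144 mm, with thumb nuts at y = -74 and 74 up to 160 mm.
- lock (a joint): locking bolt, slides along the slicer's +y. 0 = fully in: its nose sits between the two prongs of the steel fork on the pusher's left side and the pusher cannot move; 0.022 m = fully out, against its stop. The nose leaves the fork at 0.014 m. It takes about 3 N and stays where it is left.
- lock_tab (a point): middle of the top edge of the bolt's upright steel thumb tab, z = 94 mm. Tab 32 mm wide (slicer x), 8 mm thick (slicer y), bare down to the guide straps at z = 64 mm. With the bolt in, its inner face is 42 mm from the fork on the pusher (top z = 80 mm): shut fingers fit down between them to push the tab outwards, along slicer +y.
- pusher (a joint): pusher, sliding on the guide rods. 0 = right forward, its white ribbed head in the blades; 0.150 m = fully back, along the slicer's -x, against the rear stop. It takes 4 to 8 N and stays where it is left; with the bolt in it gives only a few mm.
- pusher_handle (a point): middle of the pusher's handle, a black round bar 20 mm thick, 84 mm long, lying along slicer y at z = 145 mm on two steel legs at its ends. Fingers can come down on either side of it. With the pusher forward the blade frame is 74 mm to the +x side of the bar's middle; the pusher's head, ahead and below, is 112 mm high.
- bed (a point): middle of the loading place, on the upper face of the white bed (z = 55 mm, 124 mm wide along slicer y). With the pusher fully back the place runs along slicer x from the pusher's ribs, 73 mm to the -x side of this point, to the blades, 73 mm to the +x side. The guide rods leave 134 mm between them.
- courgette_center (a point): centre of the trimmed courgette, a dark green cylinder 44 mm thick and 100 mm long with pale cut ends, about 150 g, lying on the white board; it can roll. Its x axis runs along its length, its centre is 22 mm above what it lies on.
- board: white plastic cutting board, 260 x 180 x 15 mm, fixed to the table; origin under its middle
- trimming: a loose courgette end cap, 40 mm across and 20 mm high, lying in a corner of the white board; origin under its middle
- spice_jar: a loose amber glass jar with a steel cap, 56 mm across, 95 mm high; origin under its middle
- brush: a loose flat basting brush lying on the table, wooden handle, about 230 mm long, 66 mm wide, 20 mm high; origin under its middle
- tin: a loose plain steel tin, 74 mm across, 110 mm high; origin under its middle
- bowl: a loose small steel bowl, 120 mm across, 50 mm high; origin under its middle
- shaker: a loose steel shaker, 44 mm across, 85 mm high; origin under its middle

How it is judged:
By the outcome, as a careful person would: the job done as asked, in the order asked, and still so for the second after the job is handed in, with the robot touching nothing.
It also fails if it takes over 67 s, if anything falls off the work surface, if the arm or the gripper's body presses on something with over 40 N, if the wrist force passes 120 N, or if a joint passes its speed limit or range.

ROBOT

A 6-joint arm with a two-finger parallel gripper is mounted at the origin on the work surface. World frame = base frame: x ahead of the robot, y to its left, z up, the work surface at z = 0. Lengths are in m, angles in rad, forces in N, time in s.
With the tool pointing down it reaches from about 0.275 to 0.75 m from the base axis. Payload 10.2 kg.
Tool frame: the origin (TCP) lies midway between the tips of the shut fingers; the grasp point (between the pads) lies 19 mm behind it (env.hold_point_z is the distance from the TCP to the grasp point, in m); z points along the fingers, y is the line along which they close (so a half turn about z gives the same grasp; the last joint's range is limited). The gripper opens to 85 mm and grips with 20 to 120 N. Pads are 22 mm wide; open, the fingers measure 114 mm over their backs; the gripper's body (76 mm by 85 mm) begins 54 mm behind the grasp point. The pads swing forward as they close: fully open they stand 13 mm farther back than shut.
Start: joints at [-0.223, 0.313, 1.498, -0, 1.331, -0.223], TCP at [0.525, -0, 0.231] pointing down, gripper open.
Joint ranges: [-2.94, 2.94], [-0.97, 2.17], [0.19, 2.56], [-1.23, 4.37], [0.02, 3.11], [-2.88, 2.88]. Speed limits (rad/s): [2.39, 2.39, 3.01, 3.14, 3.14, 3.14].

INTERFACE

Orientations are given as a unit quaternion [x, y, z, w].
In Python, from bench import env, kinematics, monitor, eyes, job gives the robot as it stands. The module is installed in compiled form; this text tells all that it offers. Calls block until the motion is done:
- env.reach(position, orientation): joint-space move of the TCP to a pose.
- env.movel(position, velocity=0.15, frame=None, guard=None): straight line of the TCP; frame=None keeps the orientation; velocity is the mean speed in m/s. With guard (N) it stops when the force on the tool has changed by that much, and returns True; else False.
- env.set_joints(angles): joint-space move.
- env.release() and env.close_gripper(effort=None): open the fingers fully, or close them until they stop; effort is the grip in N (None keeps the last).
- env.hold(seconds).
- kinematics.ik(position, orientation): joint angles nearest the present ones, or None.
- monitor.sense(): the state.
- eyes.grab_frame(name): name is "scene" or "side" or "wrist"; returns a dict with "frame" (384x512x3 uint8, red, green, blue), "mtx" (3x3 intrinsics, pixels), "view" (4x4, takes a point from world to camera coordinates). Camera axes: x right, y down, z forward; pixel columns grow to the right and rows downward; lengths in m; the calibration is good to about 2 mm. A picture is of the moment at which its call begins. There is no depth.
A pose or a line that the arm cannot do raises env.MotionError and nothing moves.
- job.hand_in(): hands the job in; it is judged then, once.
The state is a dict: "clock": time; "joints": joint angles; "qvel": joint speeds; "joint_efforts": joint torques, N m; "position": TCP position; "ee_rot": TCP orientation; "contact_force": force on the tool from outside, world axes, zero at the start; "ft_torque": the same for the moment, N m; "finger_gap": opening from 0.0 (shut) to 1.0 (fully open); "gripper_force": force on a finger pad.
Only numpy, scipy, OpenCV 4.12 (cv2) and the standard library are available. Lean on these libraries where they do the work, as an engineer would, in place of code of your own. Each camera call takes 0.05 s, during which the arm holds its last target. There are 200 camera calls.

## Working session

There is one attempt and no reset: what is moved stays moved. The work goes in short steps, each a Python script; the robot and the scene stay as the last script left them, time stands still between calls to the robot, and variables do not carry over. Pictures are saved under pics/ and viewed, at most 13 in all, crops included, and the job is handed in when it is done.

```bash
mkdir -p pics; python3 - <<'E'
from bench import env, monitor, eyes
import cv2, numpy as np
for n in ("scene","side"):
    d=eyes.grab_frame(n); cv2.imwrite(f"pics/{n}0.png",cv2.resize(d["frame"][:,:,::-1],(800,600),interpolation=cv2.INTER_CUBIC))
    print(n,d["mtx"].tolist(),np.round(d["view"],4).tolist())
print(monitor.sense(), env.hold_point_z)
E
```

```text
scene [[441.88582422434666, 0.0, 259.98809971945417], [0.0, 441.88582422434666, 194.73016831205382], [0.0, 0.0, 1.0]] [[0.5875, 0.8091, -0.0133, -0.3304], [0.4783, -0.3605, -0.8008, -0.1386], [-0.6527, 0.4641, -0.5988, 1.6292], [0.0, 0.0, 0.0, 1.0]]
side [[430.53879051630395, 0.0, 262.14644394940063], [0.0, 430.53879051630395, 192.61095959418296], [0.0, 0.0, 1.0]] [[0.7967, -0.6044, 0.001, -0.3758], [-0.3963, -0.5236, -0.7541, 0.3022], [0.4563, 0.6004, -0.6567, 1.2085], [0.0, 0.0, 0.0, 1.0]]
{'clock': 0.1, 'joints': array([-2.23427503e-01,  3.13410343e-01,  1.49833179e+00, -7.80289054e-06,
        1.33100582e+00, -2.23392411e-01]), 'qvel': array([-1.16981506e-03, -2.59697613e-03, -2.38505377e-03,  5.92660193e-05,
        3.67760845e-04, -1.68236218e-03]), 'joint_efforts': array([ 2.30574413e-03, -4.12899542e+01, -2.60142785e+01, -1.81123951e-04,
        3.02137116e-03,  1.15447833e-05]), 'position': array([5.24779854e-01, 2.14322436e-05, 2.30795002e-01]), 'ee_rot': array([ 7.07118414e-01,  7.07094913e-01, -3.11017562e-04, -4.86784981e-04]), 'contact_force': array([ 0.32417405, -0.23334138, -0.48569715]), 'ft_torque': array([-0.00299065, -0.00844489, -0.05890669]), 'gripper_force': 0.0, 'finger_gap': 1.0066171351074917} 0.0187
```

View pics/scene0.png

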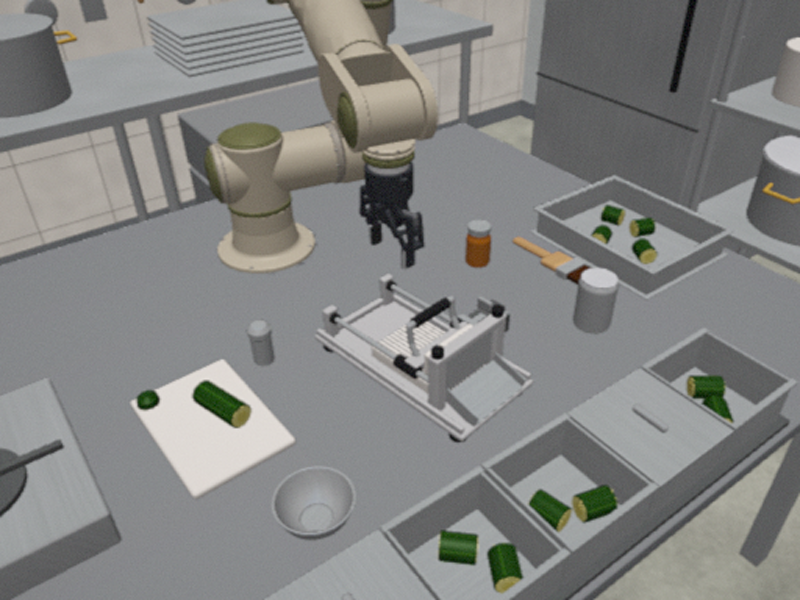

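View pics/side0.png

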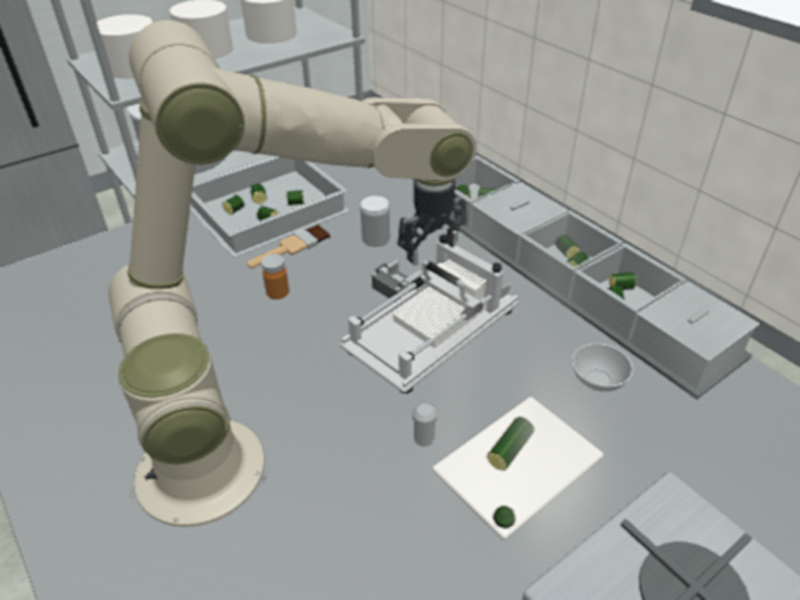

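The scene picture shows the slicer at about (420,350), with thumb nuts at (437,352) and (498,310), the handle at (431,312) and the courgette at (222,403). In the side view the courgette is at (511,443) and the lock at (390,280). I'll zoom in on both and add the wrist view.

```bash
python3 - <<'E'
from bench import env, monitor, eyes
import cv2, numpy as np
s=eyes.grab_frame("scene")["frame"];t=eyes.grab_frame("side")["frame"];d=eyes.grab_frame("wrist")
np.savez("wrist0.npz",**d)
print(d["mtx"].tolist(),np.round(d["view"],4).tolist())
R=lambda im,x,y,w,h,k:cv2.resize(im[y:y+h,x:x+w],None,fx=k,fy=k,interpolation=cv2.INTER_CUBIC)
a=R(s,200,170,145,115,5);b=R(t,215,145,120,110,5)
cv2.imwrite("pics/a.png",a[:,:,::-1]);cv2.imwrite("pics/b.png",b[:,:,::-1])
cv2.imwrite("pics/w.png",cv2.resize(d["frame"],(800,600),interpolation=cv2.INTER_CUBIC)[:,:,::-1])
E
```

```text
[[292.7420626694177, 0.0, 253.9794533829382], [0.0, 292.7420626694177, 192.16325906537242], [0.0, 0.0, 1.0]] [[1.0, 0.0004, -0.0004, -0.5242], [0.0004, -0.95, 0.3121, -0.0408], [-0.0002, -0.3121, -0.95, 0.3803], [0.0, 0.0, 0.0, 1.0]]
```

View pics/a.png

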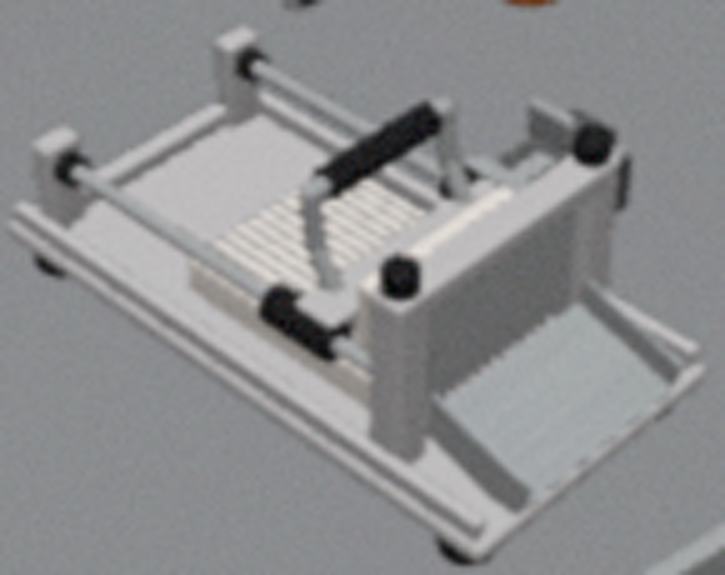

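View pics/w.png

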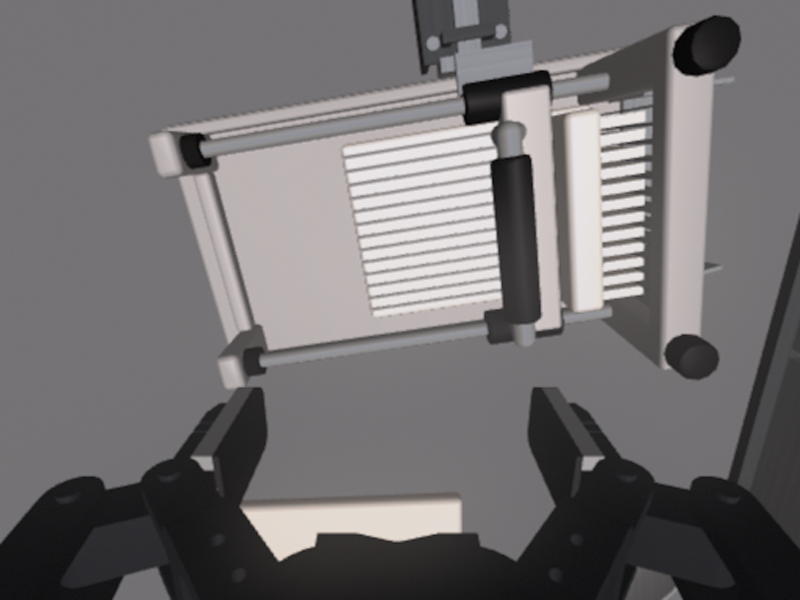

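View pics/b.png

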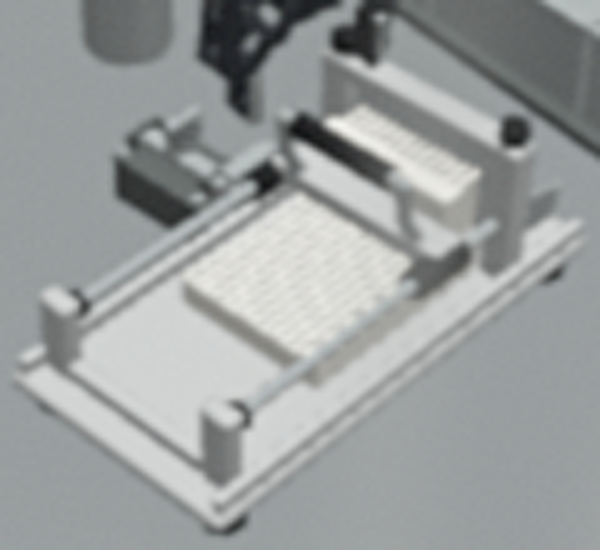

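The wrist view clearly shows the rods, handle (517,240) and nuts (718,40) and (698,358). I'll fit the slicer pose to these points.

```bash
cat > h.py <<'E'
from bench import env, monitor, eyes, kinematics
import cv2, numpy as np
from scipy.optimize import least_squares
from scipy.spatial.transform import Rotation as Ro
def proj(d,p):
    c=d["view"][:3,:3]@np.asarray(p)+d["view"][:3,3]; q=d["mtx"]@c; return q[:2]/q[2]
def ray(d,uv,z):
    r=d["view"][:3,:3].T; o=-r@d["view"][:3,3]; v=r@np.linalg.inv(d["mtx"])@[*uv,1]; return o+v*(z-o[2])/v[2]
def W(s,p):  # slicer point (mm) -> world
    c,n=np.cos(s[2]),np.sin(s[2]); return np.array([s[0]+(c*p[0]-n*p[1])/1e3, s[1]+(n*p[0]+c*p[1])/1e3, p[2]/1e3])
def down(a): # tool down, closing line (tool y) at world yaw a
    y=np.array([np.cos(a),np.sin(a),0]); z=np.array([0,0,-1.]); return Ro.from_matrix(np.c_[np.cross(y,z),y,z]).as_quat()
E
cat > fit.py <<'E'
from h import *
w=dict(np.load("wrist0.npz")); s=eyes.grab_frame("scene"); t=eyes.grab_frame("side")
k=.64; P=[(w,(718*k,41*k),(115,74,160)),(w,(698*k,357*k),(115,-74,160)),(w,(517*k,240*k),(30,0,145)),
 (s,(200+401/5,170+265/5),(115,-74,160)),(s,(200+595/5,170+133/5),(115,74,160)),(s,(200+381/5,170+152/5),(30,0,145)),
 (t,(215+515/5,145+122/5),(115,-74,160)),(t,(215+348/5,145+150/5),(30,0,145))]
L=[(w,(205,149),(608,82),72),(w,(265,359),(610,312),-72)]
def f(x):
    r=[]
    for d,uv,p in P: r+=list(proj(d,W(x,p))-uv)
    for d,a,b,y in L:
        a=np.array(a)*k;b=np.array(b)*k;n=np.array([-(b-a)[1],(b-a)[0]]);n/=np.linalg.norm(n)
        r+=[n@(proj(d,W(x,(xx,y,78)))-a) for xx in(-100,60)]
    return r
q=least_squares(f,[.55,.1,.2],loss="soft_l1"); print(q.x,np.round(f(q.x),1)); np.save("s.npy",q.x)
E
python3 fit.py; python3 - <<'E'
from h import *
for n in("scene","side"):
    d=eyes.grab_frame(n); im=d["frame"].astype(int)
    m=((im[...,1]>im[...,0]+8)&(im[...,1]>im[...,2]+12)).astype(np.uint8)
    _,l,st,c=cv2.connectedComponentsWithStats(m)
    for i in range(1,len(st)):
        if st[i,4]>25:
            p=ray(d,c[i],.037); print(n,c[i].round(),st[i,4],p.round(3))
    for nm,uv in dict(jar=(0,0)).items(): pass
d=eyes.grab_frame("scene")
for nm,uv,z in [("jar",(478,262),0),("tin",(593,325),0),("shaker",(262,360),0),("bowl",(315,475),.05)]: print(nm,ray(d,np.array(uv)*.64,z).round(3))
E
```

```text
[0.55552246 0.03165327 0.15951499] [-0.2  0.3  2.   2.8  0.3  0.7 -0.2 -0.7 -0.7 -0.6 -0.9 -1.2 -0.3 -0.2
 -1.4 -0.2 -0.2 -1.2 -0.1 -1.8]
scene [391. 137.] 111 [0.428 0.704 0.037]
scene [413. 144.] 110 [0.513 0.725 0.037]
scene [386. 148.] 65 [0.471 0.627 0.037]
scene [410. 157.] 89 [0.565 0.644 0.037]
scene [456. 252.] 426 [0.939 0.363 0.037]
scene [139. 256.] 452 [ 0.452 -0.315  0.037]
scene [ 94. 255.] 124 [ 0.379 -0.409  0.037]
scene [383. 321.] 362 [0.974 0.042 0.037]
scene [350. 324.] 325 [ 0.938 -0.023  0.037]
scene [293. 350.] 453 [ 0.912 -0.168  0.037]
scene [322. 359.] 411 [ 0.965 -0.133  0.037]
side [164. 120.] 46 [0.503 0.739 0.037]
side [297. 121.] 45 [0.954 0.391 0.037]
side [310. 122.] 44 [0.997 0.35  0.037]
side [188. 126.] 89 [0.563 0.64  0.037]
side [150. 129.] 75 [0.423 0.711 0.037]
side [169. 135.] 61 [0.464 0.622 0.037]
side [362. 154.] 64 [0.999 0.053 0.037]
side [371. 165.] 68 [ 0.974 -0.013  0.037]
side [399. 181.] 182 [ 0.984 -0.138  0.037]
side [328. 281.] 394 [ 0.47  -0.308  0.037]
side [322. 330.] 137 [ 0.352 -0.412  0.037]
jar [0.355 0.351 0.   ]
tin [0.666 0.384 0.   ]
shaker [ 0.364 -0.192  0.   ]
bowl [ 0.7   -0.266  0.05 ]
```

```bash
python3 - <<'E'
from h import *
s=np.load("s.npy"); env.close_gripper(20)
env.reach(W(s,(25,125,215)),down(s[2])); d=eyes.grab_frame("wrist"); np.savez("wrist1.npz",**d)
print(monitor.sense()["clock"],monitor.sense()["position"])
im=cv2.resize(d["frame"],(800,600),interpolation=cv2.INTER_CUBIC)
for x in range(-20,61,20):
  for y in (100,140):
    u=proj(d,W(s,(x,y,94)))*1.5625; cv2.circle(im,(int(u[0]),int(u[1])),2,(255,0,0),-1)
print(np.round(proj(d,W(s,(20,100,94)))*1.5625),np.round(proj(d,W(s,(20,140,94)))*1.5625))
cv2.imwrite("pics/w1.png",im[:,:,::-1])
E
```

```text
2.0083 [0.56043927 0.15820617 0.21513805]
[390. 328.] [389. 265.]
```

View pics/w1.png

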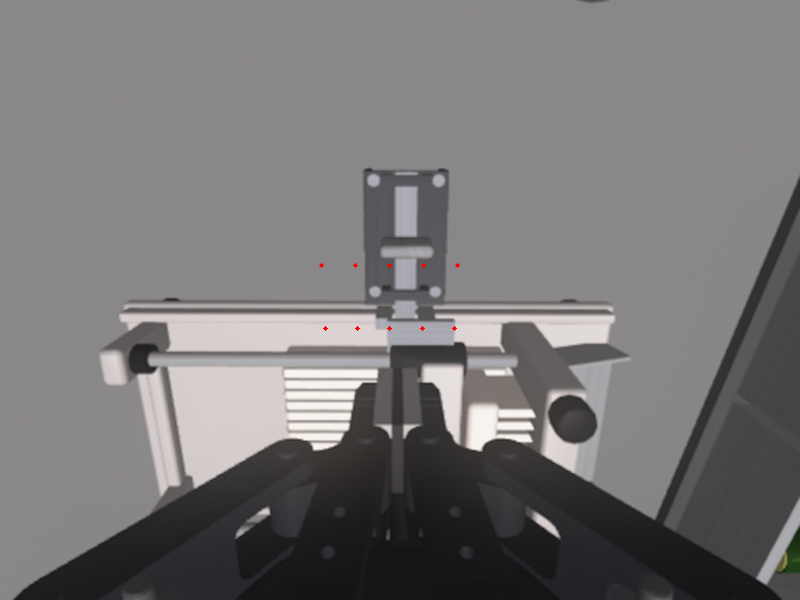

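The tab is at (407,251), which is slicer x about 31, y about 149. Its 53 px width matches 32 mm. The fork edge is near y 102, which agrees with the stated 42 mm gap. Next I'll push the bolt out.

```bash
python3 - <<'E'
from h import *
s=np.load("s.npy"); S=monitor.sense
def back(p): 
    c,n=np.cos(s[2]),np.sin(s[2]); x,y=p[0]-s[0],p[1]-s[1]; return np.round([1e3*(c*x+n*y),1e3*(c*y-n*x),1e3*p[2]],1)
env.movel(W(s,(31,123.5,110)),.12)
print(env.movel(W(s,(31,123.5,73)),.05,guard=6),back(S()["position"]),S()["contact_force"])
f0=S()["contact_force"]
hit=env.movel(W(s,(31,162,73)),.03,guard=12); p=S(); print(hit,back(p["position"]),p["contact_force"]-f0,p["clock"])
E
```

```text
False [ 31.2 123.5  73.3] [ 0.6832751  -1.09318129  0.06849949]
True [ 31.  152.9  72.8] [-0.34330437 -1.18452202  2.65074902] 4.8667
```

```bash
cat >> h.py <<'E'
s=np.load("s.npy"); S=monitor.sense
def back(p): 
    c,n=np.cos(s[2]),np.sin(s[2]); x,y=p[0]-s[0],p[1]-s[1]; return np.round([1e3*(c*x+n*y),1e3*(c*y-n*x),1e3*p[2]],1)
E
python3 - <<'E'
from h import *
hit=env.movel(W(s,(31,165,73)),.03,guard=20); p=S(); print(hit,back(p["position"]),p["contact_force"])
env.movel(W(s,(31,145,73)),.1); env.movel(W(s,(31,135,215)),.15)
d=eyes.grab_frame("wrist"); print(S()["clock"])
cv2.imwrite("pics/w2.png",cv2.resize(d["frame"],(800,600),interpolation=cv2.INTER_CUBIC)[:,:,::-1][100:400,200:600])
for y in(149,163,167,171): print(y,proj(d,W(s,(31,y,94)))*1.5625-[200,100])
E
```

```text
True [ 31.1 152.8  72.6] [ 0.02112811 -3.72470349  2.74377659]
6.5167
149 [199.20436336 166.57793163]
163 [199.27403976 143.16346278]
167 [199.29438006 136.32818604]
171 [199.31491784 129.42654876]
```

View pics/w2.png

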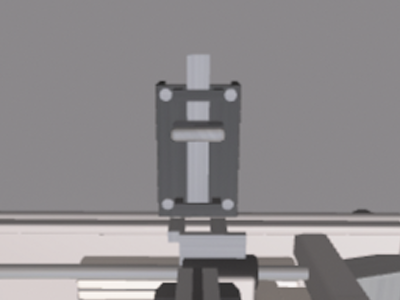

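The tab is now at crop (198,134), y about 168, hard against its stop, and the nose is out of the fork. Next is the pusher.

```bash
python3 - <<'E'
from h import *
env.movel(W(s,(30,0,225)),.25); env.release()
print(env.movel(W(s,(30,0,126)),.1,guard=10)); env.close_gripper(40); p=S(); print(p["finger_gap"],p["gripper_force"],back(p["position"]),p["contact_force"])
hit=env.movel(W(s,(-132,0,126)),.06,guard=25); p=S(); print(hit,back(p["position"]),p["contact_force"],p["finger_gap"],p["clock"])
E
```

```text
False
0.21896300020518253 39.00697410106659 [ 29.9  -0.  126.2] [-2.12720183 -0.15635741  2.34377219]
True [-120.1    0.4  126.2] [ 3.87105296  1.94732494 -1.98270705] 0.2169033107315747 11.9667
```

```bash
python3 - <<'E'
from h import *
env.release(); env.movel(W(s,(-120,0,225)),.2); 
env.reach([.46,-.32,.25],down(s[2])); d=eyes.grab_frame("wrist"); np.savez("wrist2.npz",**d); p=S(); print(p["clock"],p["joints"])
im=d["frame"].astype(int)
m=((im[...,1]>im[...,0]+8)&(im[...,1]>im[...,2]+8)).astype(np.uint8)
_,l,st,c=cv2.connectedComponentsWithStats(m)
for i in range(1,len(st)):
    if st[i,4]>100:
        v,u=np.nonzero(l==i); g=np.array([ray(d,q,.037)[:2] for q in zip(u,v)])
        r=cv2.minAreaRect((g*1000).astype(np.float32)); print(c[i]*1.5625,st[i],r,cv2.boxPoints(r).round().tolist())
cv2.imwrite("pics/w3.png",cv2.resize(d["frame"],(800,600),interpolation=cv2.INTER_CUBIC)[:,:,::-1])
E
```

```text
14.5833 [-8.14848271e-01  3.78443456e-01  1.35759960e+00  2.31575664e-04
  1.40578358e+00 -9.75997960e-01]
[399.83784857 248.51140575] [ 214  136   86   45 2833] ((461.42352294921875, -311.8448486328125), (104.747802734375, 44.09610366821289), 16.987449645996094) [[405.0, -306.0], [418.0, -348.0], [518.0, -318.0], [505.0, -275.0]]
[265.68396226 332.60613208] [158 201  26  24 477] ((362.10821533203125, -400.4595642089844), (32.91383743286133, 32.422813415527344), 9.216880798339844) [[343.0, -387.0], [348.0, -419.0], [381.0, -414.0], [376.0, -382.0]]
```

View pics/w3.png

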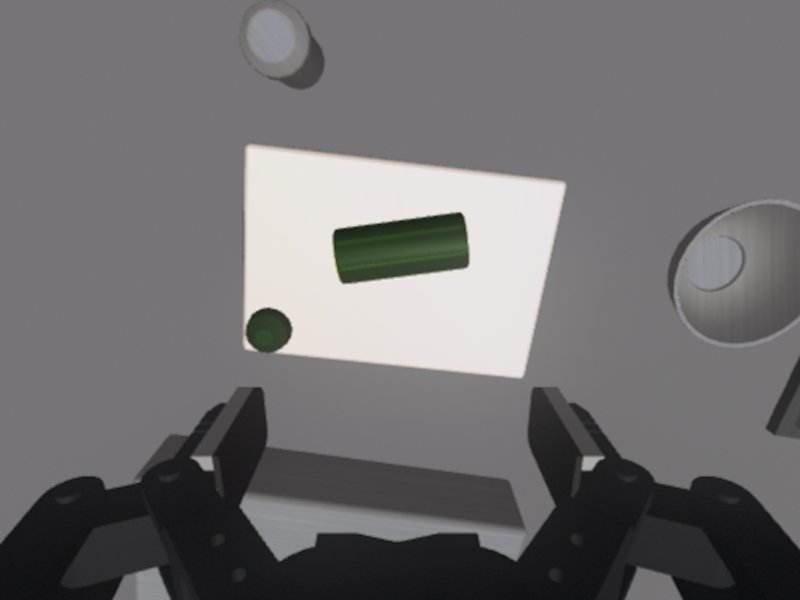

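The courgette measures 105 x 44 mm at (0.461,-0.312), yaw 17°, which matches its size and agrees with the scene and side views. It has free space on both sides. Next I'll grasp it.

```bash
python3 - <<'E'
from h import *
a=np.radians(17.1-90); c=[.4607,-.3122]
env.reach([*c,.13],down(a))
print(env.movel([*c,.018],.1,guard=8)); env.close_gripper(35); p=S(); print(p["position"],p["finger_gap"],p["gripper_force"],p["clock"])
env.movel([*c,.20],.15); p=S(); print(p["finger_gap"],p["gripper_force"],p["contact_force"])
env.reach(W(s,(33,0,240)),down(s[2])); print(S()["clock"])
d=eyes.grab_frame("scene");w=eyes.grab_frame("wrist"); 
R=lambda im,x,y,w,h,k:cv2.resize(im[y:y+h,x:x+w],None,fx=k,fy=k,interpolation=cv2.INTER_CUBIC)
im=w["frame"].copy()
for p in [(-42,0,55),(31,0,55),(104,0,55),(115,74,160),(115,-74,160),(104,72,78),(-60,72,78)]:
    u=proj(w,W(s,p)); cv2.circle(im,(int(round(u[0])),int(round(u[1]))),2,(255,0,0),-1)
o=np.hstack([cv2.resize(im,(480,360)),cv2.resize(d["frame"][130:290,190:330],(315,360))])
cv2.imwrite("pics/p1.png",o[:,:,::-1])
E
```

```text
False
[ 0.46083366 -0.31240478  0.01839326] 0.5074555390179051 35.50919830799103 17.6167
0.502101661178612 35.722137093544006 [-0.24874572 -0.60105674 -2.62207484]
20.3833
```

View pics/p1.png

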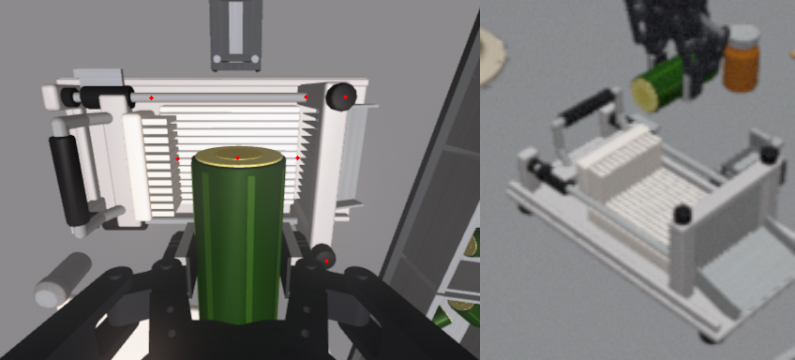

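The courgette is held square over the open bed and the pusher is back. Next I'll lower it slowly under a force guard.

```bash
python3 - <<'E'
from h import *
env.movel(W(s,(32,0,75)),.12); env.hold(.3)
h=env.movel(W(s,(32,0,56.5)),.02,guard=4); p=S(); print(h,back(p["position"]),p["contact_force"],p["clock"])
env.hold(.3); env.release(); env.hold(.3)
env.movel(W(s,(32,0,150)),.08); env.movel(W(s,(32,0,235)),.15); env.reach([.42,-.12,.30],down(s[2])); print(S()["clock"])
d=eyes.grab_frame("scene");t=eyes.grab_frame("side")
o=np.hstack([cv2.resize(d["frame"][160:290,190:330],(400,371)),cv2.resize(t["frame"][130:260,210:340],(371,371))])
cv2.imwrite("pics/p2.png",o[:,:,::-1])
for n,d in(("scene",d),("side",t)):
    im=d["frame"].astype(int);m=((im[...,1]>im[...,0]+8)&(im[...,1]>im[...,2]+8)).astype(np.uint8)
    _,l,st,c=cv2.connectedComponentsWithStats(m); u=proj(d,W(s,(32,0,77)))
    i=min((i for i in range(1,len(st)) if st[i,4]>100),key=lambda i:np.hypot(*(c[i]-u)))
    print(n,u,c[i],st[i],back(ray(d,c[i],.077)))
E
```

```text
True [31.9  0.  58.4] [-0.19868741 -1.0754746   4.9950295 ] 23.0833
27.1417
scene [275.68345284 219.17661313] [278.01351351 216.27297297] [261 205  33  27 370] [28.1 13.6 77. ]
side [282.91104174 190.28601744] [280.51398601 188.23076923] [268 178  28  22 286] [34.4 12.9 77. ]
```

View pics/p2.png

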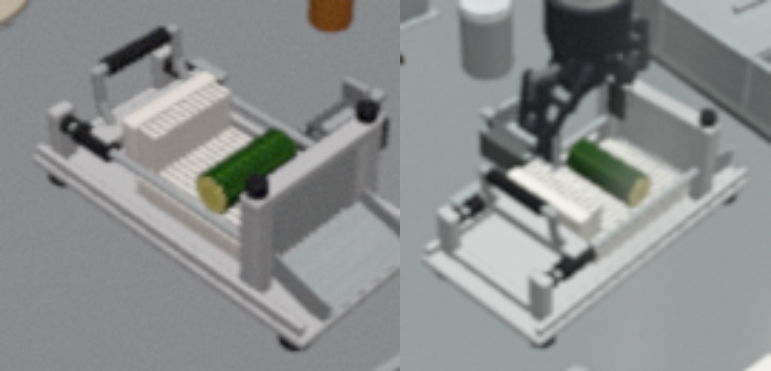

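The courgette lies flat on the bed between the rods. I'll check its pose from above.

```bash
python3 - <<'E'
from h import *
env.reach(W(s,(32,-30,270)),down(s[2])); d=eyes.grab_frame("wrist")
im=d["frame"].astype(int);m=((im[...,1]>im[...,0]+8)&(im[...,1]>im[...,2]+8)).astype(np.uint8)
_,l,st,c=cv2.connectedComponentsWithStats(m); u=proj(d,W(s,(32,0,77)))
i=min((i for i in range(1,len(st)) if st[i,4]>300),key=lambda i:np.hypot(*(c[i]-u)))
v,uu=np.nonzero(l==i); g=np.array([back(ray(d,q,.077))[:2] for q in zip(uu,v)],np.float32); print(st[i],cv2.minAreaRect(g),S()["clock"])
x=d["frame"].copy()
for p in [(32,50,77),(32,-50,77),(10,0,77),(54,0,77),(32,72,78),(32,-72,78)]: cv2.circle(x,tuple(np.round(proj(d,W(s,p))).astype(int).tolist()),2,(255,0,0),-1)
cv2.imwrite("pics/p3.png",cv2.resize(x,(800,600))[:,:,::-1])
E
```

```text
[ 235   95   40   93 3423] ((31.04814910888672, -1.794219970703125), (105.02297973632812, 43.37560272216797), 89.6722183227539) 28.1583
```

View pics/p3.png

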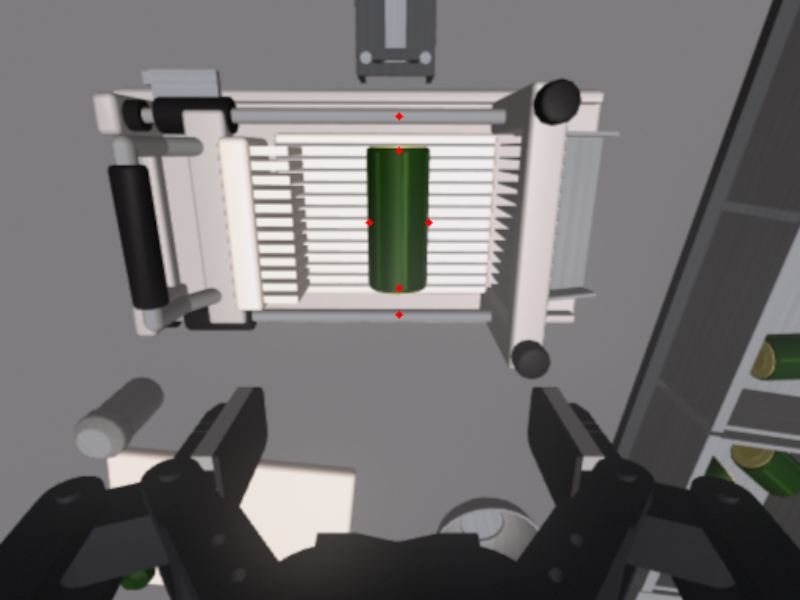

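The courgette is at pixel (398,220), centred between the ribs and blades and between the rods, and square to within 0.4°. The pusher is back, the lock is free and the arm is clear.

```bash
python3 -c "
from bench import job; print(job.hand_in())"
```

```text
the job is handed in; nothing more can be done
None
```

The slicer is loaded and the job handed in after about 28 s on the robot's clock: the lock is free, the pusher is back against its stop, and the courgette was set down flat on the bed, within 0.4° of square and about 2 mm of centre.

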